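Latch a carving panel into the holding jig

ROBOT

A 6-joint arm with a two-finger parallel gripper is mounted at the origin on a cart in front of the work surface, level with it; the furniture and walls round the work are solid. World frame = base frame: x ahead of the robot, y to its left, z up, the work surface at z = 0. Lengths are in mm, angles in degrees, forces in N, time in s.
With the tool pointing down it reaches from about 350 to 775 mm from the base axis. Payload 7.3 kg.
Tool frame: the origin (TCP) lies between the finger pads; the fingertips stand r.tips_ahead ahead of it and the grasp point (between the pads) lies 8 mm behind it (r.tips_ahead is the distance from the TCP to the fingertips, in mm); z points along the fingers, y is the line along which they close (so a half turn about z gives the same grasp; the last joint's range is limited). The gripper opens to 92 mm and grips with 3 to 60 N. Pads are 19 mm wide; open, the fingers measure 130 mm over their backs; the gripper's body (75 mm by 190 mm) begins 47 mm behind the grasp point.
Start: joints at [-72.995, 19.595, 87.324, -0, 73.075, -8.365], TCP at [224.971, -474.375, 237.741] pointing down, gripper open.
Joint ranges: [-145.02, 145.02], [-44.19, 115.74], [2.07, 154.8], [-57.11, 237.11], [16.16, 152.29], [-177.93, 177.93]. Speed limits (degrees/s): [147.25, 147.25, 180, 180, 180, 180].

INTERFACE

Orientations are given as a 3x3 rotation matrix whose columns are the frame's x, y, z axes.
In Python, from bench import r gives the robot as it stands. The module is installed in compiled form; this text tells all that it offers.
- The arm moves only by the tool step_arm, never from a script. Its arguments are lists of equal length, an entry for each row: "xyz": the shift along the tool's x, y, z normalised to -1 to 1, where 1 is 20 mm, a list of three; "twist": the turn, a rotation vector about the tool's x, y, z normalised to -1 to 1, where 1 is 4 degrees, a list of three; "jaw": the opening, from -1 (shut) to 1 (fully open), so that 0 is half open. A call has 1 to 8 rows; each row shifts and turns the commanded pose from where the row before left it, along the tool's axes as they then stand; what a row does not reach is not made up. A row lasts 1/10 s, in which the tool goes at most 50 mm and 8.59 degrees, less where a joint would pass 70% of its speed; a pose out of reach is approached as far as the arm can. A call with a number of a shift or a turn outside -1 to 1 is refused whole. A call with a gripper value outside its range is refused whole. The fingers move at their own pace and stop on an object; "grip_force" is the grip in N (left out, the last holds). Time passes only in rows, so rows that do not move let the fingers close. It gives the time, the measured TCP pose, the force, the opening and the grip force at its end, in the units of the state.
- r.observe(): the state, without advancing time (a new reading comes with each control period).
- r.grab_frame(name): name is "scene" or "top" or "wrist"; returns the picture (400x640x3 uint8, blue, green, red); there is no depth.
- r.camera_params(name): a dict with "fx", "fy", "cx", "cy" (pixels), "R" (3x3) and "t" (3): a world point X has camera coordinates R X + t. Camera axes: x right, y down, z forward; pixel columns grow to the right and rows downward; lengths in mm; the calibration is good to about 2 mm. A picture is of the moment at which its call begins: read the wrist's pose just before it. camera_params takes no time and is no camera call; for the wrist camera it gives the pose at the moment of the call.
- r.finish_job(): hands the job in; it is judged then, once.
The state is a dict: "time_s": time; "q": joint angles; "qvel": joint speeds; "joint_efforts": joint torques, N m; "ee_pos": TCP position; "orientation": TCP orientation; "force": force on the tool from outside, world axes, zero at the start; "ft_torque": the same for the moment, N m; "width": finger opening in mm; "grasp_force": force on a finger pad.
Only numpy, scipy, OpenCV 4.12 (cv2) and the standard library are available. Lean on these libraries where they do the work, as an engineer would, in place of code of your own. Each camera call takes 0.05 s, during which the arm holds its last target. There are 200 camera calls.

TASK

Put the small rosette panel into the carver's holding jig, rosette up: tuck one end under the undercut back cleat, then press the other end down until the panel lies flat on the bed and the sprung bolt has snapped over its edge. Then take hold of the panel and tug its latch end up firmly against the bolt to make sure it is caught (press it in again if it comes free), and leave it lying flat and latched, with the other tools left where they are.

Things in the scene. Friction and masses are not known exactly. Their poses are not given: they have to be found in the camera images.
- panel: Loose limewood panel, 92 (x) x 60 (y) x 12 mm (z), about 60 g, with a low carved rosette, 41 mm across, at most 2 mm proud, in the middle of its upper face; both ends alike. Origin at the centre of its underside. It starts flat on the bench, rosette up; grip it across the 60 mm at its middle.
- panel_end_a (a point): Middle of the lower edge of the panel's end at -46 mm of its x axis.
- panel_end_b (a point): Middle of the lower edge of the panel's other end, +46 mm of its x axis.
- jig: Wooden holding jig, fixed. Origin on the bench top straight under the seat's centre; x axis from the latch post (worker's side) to the back cleat, z up. Base board 170 x 108 mm, top at z = 12 mm. Panel ends rest on two cross battens 84 mm wide (x -44 to -20 and +20 to +47 mm); between them only a 42 mm wide spine, so fingers can pass there beside the panel. All lengths here are in the jig's frame.
- seat (a point): Centre of the jig's bed, z = 34 mm; axes as the jig's. A seated panel's origin lies here, its 92 mm along x. Four round-topped 8 mm dowel pins, 7.5 mm high over the bed, at x = -32 and +32, y = -36 and +36 mm from here, leave the panel 2 mm to spare at each side.
- cleat_tip (a point): Lower edge of the back cleat's lip, mid-width, x = +34 mm, z = 56.5 mm (22.5 over the bed): the lip overhangs a seated panel's last 12 mm. Its underside slopes down to z = 48.5 mm (14.5 over the bed) at x = +43 mm, flat from there to the back stop at x = +47 mm. Cleat 84 mm wide, 70 mm high, ends at x = +68 mm.
- post_top (a point): Top inner edge of the latch post, mid-width, x = -48.5 mm, z = 72 mm (38 over the bed). Post 46 mm wide, x = -72 to -48.5 mm; behind it a brass pull knob. Post and lip let the panel in only end first with its latch end raised at least 22 degrees (28 to 30 passes easily, upper far corner up to the back stop); then it swings down about its far end.
- latch_bolt (a joint): Slide of the sprung latch bolt, in m: 0 = fully out, up to 0.008 as it is pushed back (to -x of the jig). Its spring pushes it out with 2 N at 0 and 4 N at 5 mm. Lowered, the panel's latch end comes to rest on the bolt's bevel; pressing it down past the bevel takes roughly 6 to 15 N, then the bolt springs out over it. No upward pull on the panel draws it back.
- bolt_nose (a point): Lower tip of the steel nose of the bolt, 18 mm wide. Out, its tip is at x = -41 mm, 5 mm over the seated panel's end; flat underside at z = 48.5 mm, 2.5 mm above a seated panel, so that a latched panel can be lifted about 2.5 mm and no more; bevel rising at 60 degrees from the tip into the post at about z = 61 mm.
- gouge: Bystander: carving gouge with a pale wooden handle, 192 mm long and 24 mm thick, lying loose on the front of the bench between the jig and the panel. Origin under its middle.
- offcut: Bystander: plain planed pine offcut without a rosette, 62 x 96 x 17 mm, lying loose at the left. Not the panel. Origin at the centre of its underside.
- gauge: Bystander: wooden marking gauge, 200 mm long, 58 x 54 mm at its block, loose at the right. Origin under its middle.
- plane: Bystander: small wooden block plane, 135 mm long, 46 mm wide, 85 mm high, loose at the left. Origin under its middle.
- mallet: Bystander: dark wooden mallet, 301 mm long, 65 mm thick, loose at the far right. Origin under its middle.

How it is judged:
By the outcome, as a careful person would: the job done as asked, in the order asked, and still so for the second after the job is handed in, with the robot touching nothing.
It also fails if it takes over 58 s, if anything falls off the work surface, if the arm or the gripper's body presses on something with over 40 N, if the wrist force passes 120 N, or if a joint passes its speed limit or range.

## Working session

There is one attempt and no reset: what is moved stays moved. The work goes in short steps, Python scripts to look and compute and a tool call to move; the robot and the scene stay as the last step left them, time stands still between calls to the robot, and variables do not carry over. Pictures are saved under pics/ and viewed, at most 10 in all, crops included, and the job is handed in when it is done.

Besides the shell and the picture viewer there is one more tool, called after "Request:" by a JSON object that holds its "name" and its "arguments". step_arm: Moves the arm, as the interface text tells. Scaled input: -1 to 1 covers 20 mm each way for a shift and 4 degrees each way for a turn. Its arguments: {"type":"object","properties":{"xyz":{"type":"array"},"twist":{"type":"array"},"jaw":{"type":"array"},"grip_force":{"type":"number"}},"required":["xyz","twist","jaw"]}

```bash
mkdir -p pics; python3 - <<'E'
from bench import r
import cv2
o=r.observe();print({k:(o[k]) for k in('time_s','ee_pos','orientation','force','width')},r.tips_ahead)
for n in('top','scene'):
    cv2.imwrite(f'pics/{n}0.png',r.grab_frame(n));p=r.camera_params(n);print(n,p)
E
```

```text
{'time_s': 0.0, 'ee_pos': array([ 224.83421028, -473.97205124,  237.0438403 ]), 'orientation': array([[ 9.03552564e-01,  4.28477017e-01, -4.59119714e-04],
       [ 4.28477199e-01, -9.03551326e-01,  1.51354906e-03],
       [ 2.33682759e-04, -1.56429346e-03, -9.99998749e-01]]), 'force': array([-0.64068339,  0.6238334 , -0.17203088]), 'width': 91.71225722976145} 11.0
top {'fx': 489.3859169071029, 'fy': 489.3859169071029, 'cx': 321.80494678797527, 'cy': 199.4246867606745, 'R': array([[ 0.0074463 , -0.99991569,  0.01063764],
       [-0.98831089, -0.00897893, -0.1521873 ],
       [ 0.15226998, -0.00938006, -0.98829442]]), 't': array([-124.05296718,  536.29252741, 1527.08464674])}
scene {'fx': 372.24664798373567, 'fy': 372.24664798373567, 'cx': 320.64419842821195, 'cy': 198.55855318982304, 'R': array([[ 0.78787717, -0.61581087, -0.00515119],
       [-0.27831747, -0.34859676, -0.89499703],
       [ 0.54935321,  0.70658139, -0.44604235]]), 't': array([-486.64380888,  176.34922112, 1293.87876622])}
```

View pics/top0.png

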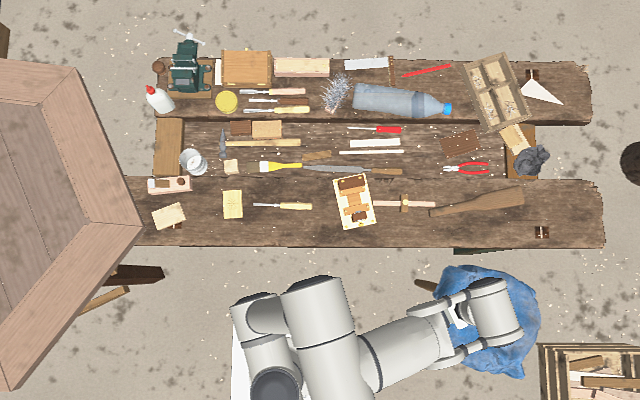

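View pics/scene0.png

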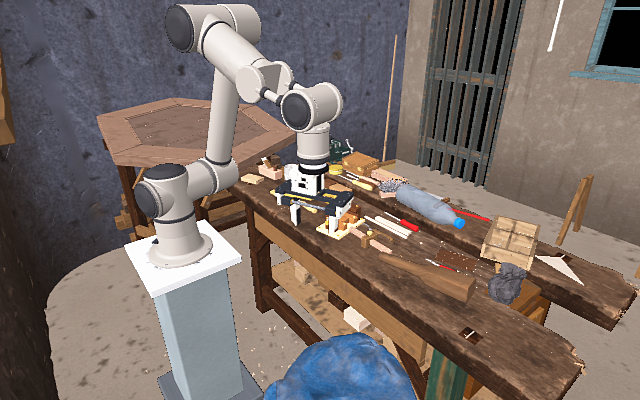

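The top view shows the panel near (233,205), gouge (283,206), jig (353,202), offcut (168,216) and plane (170,184). I'll enlarge that strip and measure it.

```bash
cat > h.py <<'E'
import numpy as np, cv2
from bench import r
def ray(n,uv,z,p=None):
    p=p or r.camera_params(n); d=p['R'].T@np.array([(uv[0]-p['cx'])/p['fx'],(uv[1]-p['cy'])/p['fy'],1]); c=-p['R'].T@p['t']
    return c+d*(z-c[2])/d[2]
def proj(n,X,p=None):
    p=p or r.camera_params(n); c=p['R']@np.asarray(X,float)+p['t']; return np.array([p['fx']*c[0]/c[2]+p['cx'],p['fy']*c[1]/c[2]+p['cy']])
E
python3 - <<'E'
from h import *
im=cv2.imread('pics/top0.png')
c=im[165:245,210:410]; cv2.imwrite('pics/crop1.png',cv2.resize(c,None,fx=4,fy=4,interpolation=cv2.INTER_CUBIC))
hsv=cv2.cvtColor(im,cv2.COLOR_BGR2HSV)
m=((hsv[...,2]>190)&(hsv[...,1]>40)).astype('uint8')
m[:165]=0;m[245:]=0
cs,_=cv2.findContours(m,cv2.RETR_EXTERNAL,cv2.CHAIN_APPROX_NONE)
for k in cs:
    if cv2.contourArea(k)>150:
        q=cv2.minAreaRect(k); b=cv2.boxPoints(q)
        for z in ((12,)):
            w=np.array([ray('top',v,z)[:2] for v in b]);print(np.round(q[0],1),w.round(0).tolist(),'c',w.mean(0).round(1),np.linalg.norm(w-np.roll(w,1,0),axis=1).round(1))
E
```

```text
[104.5 233.5] [[458.0, 698.0], [460.0, 464.0], [392.0, 459.0], [390.0, 692.0]] c [424.7 578.3] [ 67.8 234.5  67.8 233. ]
[295.5 205.5] [[509.0, 16.0], [532.0, 16.0], [533.0, -85.0], [510.0, -85.0]] c [521.1 -34.3] [100.9  23.  101.1  23. ]
[168.7 217.1] [[495.0, 436.0], [532.0, 345.0], [464.0, 316.0], [428.0, 406.0]] c [479.5 375.5] [73.5 98.1 73.7 97.4]
[232.5 204. ] [[570.0, 203.0], [571.0, 141.0], [479.0, 138.0], [478.0, 200.0]] c [524.4 170.8] [92.1 62.  92.2 61.5]
[353.1 198. ] [[609.0, -157.0], [636.0, -245.0], [486.0, -287.0], [460.0, -200.0]] c [ 548.1 -222.2] [155.3  92.1 155.8  90.8]
[168.6 184.8] [[603.0, 456.0], [621.0, 315.0], [568.0, 307.0], [551.0, 447.0]] c [585.9 381.4] [ 52.8 141.5  52.9 140.8]
[102.3 195.1] [[647.0, 730.0], [713.0, 589.0], [454.0, 462.0], [391.0, 601.0]] c [551.3 595.5] [286.9 156.3 288.8 152.7]
```

View pics/crop1.png

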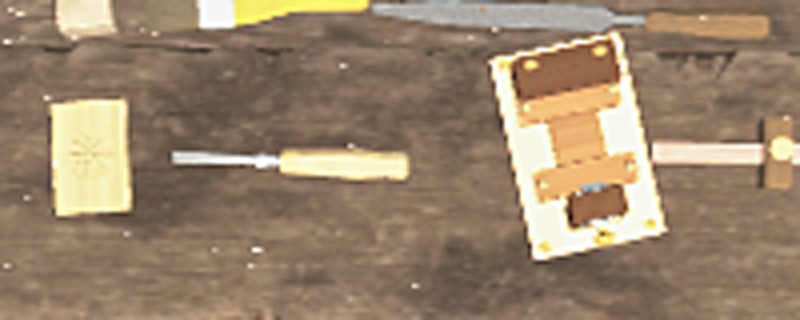

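The crop shows the panel with its rosette at crop (90,155), and its long axis almost along world x. The jig board corners are at about (490,60), (622,33), (665,230) and (537,262), with the cleat at the top and the post towards the robot. I'll go over the jig first, so the wrist camera can see it.

Request:
{"name": "step_arm", "arguments": {"xyz": [[0.98,-0.28,0],[0.98,-0.28,0],[0.98,-0.28,0],[0.98,-0.28,0],[0.98,-0.28,0],[0.98,-0.28,0],[0.98,-0.28,0],[0.98,-0.28,0]], "twist": [[0,0,0],[0,0,0],[0,0,0],[0,0,0],[0,0,0],[0,0,0],[0,0,0],[0,0,0]], "jaw": [0.65,0.65,0.65,0.65,0.65,0.65,0.65,0.65], "grip_force": 50}}

```text
time_s: 0.9
ee_pos: [347.9, -365.9, 237.4]
orientation: [[0.904, 0.428, -0.0], [0.428, -0.904, 0.001], [-0.0, -0.001, -1.0]]
force: [-0.3, -0.3, 0.3]
width: 76.0
grasp_force: 0.0
```

Request:
{"name": "step_arm", "arguments": {"xyz": [[0.98,-0.28,0],[0.98,-0.28,0],[0.98,-0.28,0],[0.98,-0.28,0],[0.98,-0.28,0],[0.98,-0.28,0],[0,0,0],[0,0,0]], "twist": [[0,0,0.5],[0,0,0.5],[0,0,0.5],[0,0,0.5],[0,0,0],[0,0,0],[0,0,0],[0,0,0]], "jaw": [0.65,0.65,0.65,0.65,0.65,0.65,0.65,0.65]}}

```text
time_s: 1.7
ee_pos: [445.2, -293.6, 237.3]
orientation: [[0.954, 0.3, -0.001], [0.3, -0.954, 0.0], [-0.001, -0.001, -1.0]]
force: [-0.4, 0.5, 0.9]
width: 75.8
grasp_force: 0.0
```

```bash
python3 - <<'E'
from h import *
o=r.observe();print(o['time_s'],o['ee_pos'],o['orientation'].round(3))
p=r.camera_params('wrist');cv2.imwrite('pics/w1.png',r.grab_frame('wrist'))
import pickle;pickle.dump(p,open('w1.pkl','wb'))
print(p['fx'],p['R'].round(3),(-p['R'].T@p['t']).round(0))
c=np.array([[490,60],[622,33],[665,230],[537,262]])/4+[210,165]
w=np.array([ray('top',v,12)[:2] for v in c]);print(w.round(0),w.mean(0),np.linalg.norm(w-np.roll(w,1,0),axis=1))
d=(w[0]+w[1]-w[2]-w[3]);print('yaw',np.degrees(np.arctan2(d[1],d[0])))
E
```

```text
1.7 [ 445.1901509  -293.64060887  237.3067082 ] [[ 0.954  0.3   -0.001]
 [ 0.3   -0.954  0.   ]
 [-0.001 -0.001 -1.   ]]
295.03421668853565 [[ 0.299 -0.954 -0.   ]
 [-0.918 -0.288  0.273]
 [-0.261 -0.081 -0.962]] [ 515. -272.  385.]
[[ 607. -155.]
 [ 631. -263.]
 [ 468. -297.]
 [ 441. -193.]] [ 536.43859156 -227.12604696] [170.50898636 111.29960261 166.34091414 107.38258749]
yaw 12.45939085442228
```

View pics/w1.png

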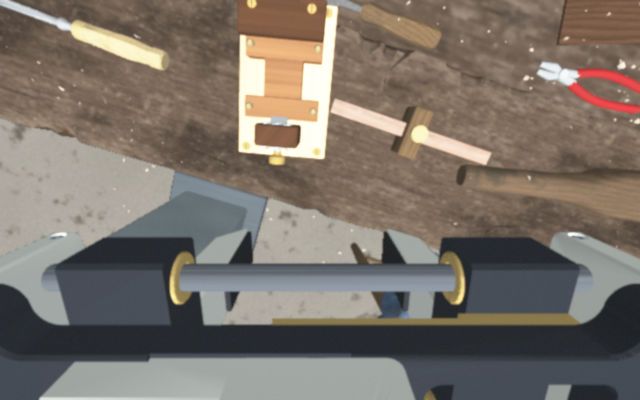

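The wrist view shows the jig with its board's near corners at about (239,155) and (325,158). The near batten spans (246..318, 97..118), the far batten spans rows 38..62, and the post top is at (277,135).

```bash
python3 - <<'E'
from h import *
im=cv2.imread('pics/w1.png')
c=im[0:165,230:345]; cv2.imwrite('pics/crop2.png',cv2.resize(c,None,fx=3.6,fy=3.6,interpolation=cv2.INTER_CUBIC))
E
```

```text
(no output)
```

View pics/crop2.png

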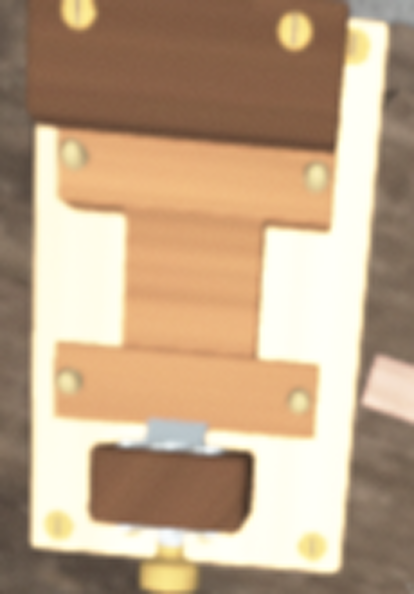

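The crop shows the four pins at (72,154), (316,177), (68,381) and (299,401). Their tops are at z = 41.5.

```bash
python3 - <<'E'
from h import *
import pickle;p=pickle.load(open('w1.pkl','rb'))
c=(np.array([[72,154],[316,177],[68,381],[299,401]])+.5)/3.6-.5+[230,0]
w=np.array([ray('wrist',v,41,p)[:2] for v in c]);print(w.round(1))
J=np.array([[32,36],[32,-36],[-32,36],[-32,-36]])
M,_=cv2.estimateAffinePartial2D(J.astype(float),w)
print('seat',M[:,2],'yaw',np.degrees(np.arctan2(M[1,0],M[0,0])),'scale',np.hypot(*M[:,0]))
print((J@M[:,:2].T+M[:,2]-w).round(1))
b=(np.array([[30,548],[341,572]])+.5)/3.6-.5+[230,0]
w=np.array([ray('wrist',v,12,p)[:2] for v in b]);yaw=np.arctan2(M[1,0],M[0,0]);R=np.array([[np.cos(yaw),-np.sin(yaw)],[np.sin(yaw),np.cos(yaw)]])
print('board corners in jig',(w-M[:,2])@R)
E
```

```text
[[ 563.9 -182.8]
 [ 579.4 -252.7]
 [ 501.9 -196.8]
 [ 517.6 -266.6]]
seat [ 540.66759491 -224.71410751] yaw 12.638973546188835 scale 0.9931714831930739
[[-0.  -0.1]
 [ 0.1  0.1]
 [-0.  -0. ]
 [-0.1  0. ]]
board corners in jig [[-88.22201019  54.30848911]
 [-87.53689936 -54.6640337 ]]
```

Request:
{"name": "step_arm", "arguments": {"xyz": [[0,-1,0],[0,-1,0],[0,-1,0],[0,-1,0],[0,-1,0],[0,-1,0],[0,-1,0],[0,-1,0]], "twist": [[0,0,1],[0,0,1],[0,0,1],[0,0,0.9],[0,0,0],[0,0,0],[0,0,0],[0,0,0]], "jaw": [0.65,0.65,0.65,0.65,0.65,0.65,0.65,0.65]}}

```text
time_s: 2.55
ee_pos: [426.5, -135.7, 237.8]
orientation: [[1.0, 0.029, -0.0], [0.029, -1.0, -0.0], [-0.0, 0.0, -1.0]]
force: [1.0, -0.1, -0.6]
width: 75.9
grasp_force: 0.0
```

Request:
{"name": "step_arm", "arguments": {"xyz": [[0,-1,0],[0,-1,0],[0,-1,0],[0,-1,0],[0,-1,0],[0,-1,0],[0,-1,0],[0,-1,0]], "twist": [[0,0,0],[0,0,0],[0,0,0],[0,0,0],[0,0,0],[0,0,0],[0,0,0],[0,0,0]], "jaw": [0.65,0.65,0.65,0.65,0.65,0.65,0.65,0.65]}}

```text
time_s: 3.35
ee_pos: [421.9, 24.2, 237.8]
orientation: [[1.0, 0.029, 0.0], [0.029, -1.0, -0.0], [0.0, 0.0, -1.0]]
force: [0.6, -0.2, 0.1]
width: 76.3
grasp_force: 0.0
```

Request:
{"name": "step_arm", "arguments": {"xyz": [[0,-1,0],[0,-1,0],[0,-1,0],[0,-1,0],[0,-1,0],[0,-1,0],[0,-1,0],[0,0,0]], "twist": [[0,0,0],[0,0,0],[0,0,0],[0,0,0],[0,0,0],[0,0,0],[0,0,0],[0,0,0]], "jaw": [0.65,0.65,0.65,0.65,0.65,0.65,0.65,0.65]}}

```text
time_s: 4.15
ee_pos: [417.8, 164.9, 237.7]
orientation: [[0.999, 0.032, 0.0], [0.032, -0.999, 0.0], [0.0, -0.0, -1.0]]
force: [0.3, 0.4, -0.2]
width: 75.7
grasp_force: 0.0
```

```bash
python3 - <<'E'
from h import *
o=r.observe();print(o['time_s'],o['ee_pos'],o['orientation'].round(3),o['q'].round(0))
p=r.camera_params('wrist');im=r.grab_frame('wrist');cv2.imwrite('pics/w2.png',im)
u=proj('wrist',(524,171,12),p);print('expected',u)
hsv=cv2.cvtColor(im,cv2.COLOR_BGR2HSV)
m=((hsv[...,2]>180)&(hsv[...,1]>40)&(hsv[...,1]<140)).astype('uint8')
cs,_=cv2.findContours(m,cv2.RETR_EXTERNAL,cv2.CHAIN_APPROX_NONE)
for k in cs:
    if cv2.contourArea(k)>600:
        q=cv2.minAreaRect(k);b=cv2.boxPoints(q);w=np.array([ray('wrist',v,12,p)[:2] for v in b])
        print(np.round(q[0]),w.round(1).tolist(),w.mean(0).round(1),np.linalg.norm(w-np.roll(w,1,0),axis=1).round(1))
E
```

```text
4.15 [417.79006607 164.87307238 237.67803761] [[ 0.999  0.032  0.   ]
 [ 0.032 -0.999  0.   ]
 [ 0.    -0.    -1.   ]] [ 12.  12.  98.   0.  70. 100.]
expected [313.88996789  86.05057268]
[490.  95.] [[509.2, 13.9], [532.2, 16.6], [532.3, -91.7], [509.2, -96.3]] [520.7 -39.4] [110.2  23.2 108.2  23.6]
[142. 115.] [[495.5, 435.2], [533.6, 343.1], [472.5, 321.1], [430.8, 417.2]] [483.1 379.2] [ 67.2  99.7  64.9 104.8]
[313.  83.] [[570.3, 204.6], [573.6, 145.0], [481.2, 137.5], [477.5, 201.7]] [525.7 172.2] [92.8 59.7 92.7 64.2]
[618.  86.] [[615.2, -140.1], [616.7, -187.8], [445.4, -244.7], [443.7, -190.1]] [ 530.3 -190.7] [178.7  47.8 180.6  54.6]
[126.  24.] [[598.0, 461.0], [615.9, 307.1], [568.1, 305.6], [548.9, 465.7]] [582.7 384.8] [ 49.3 154.9  47.8 161.2]
```

View pics/w2.png

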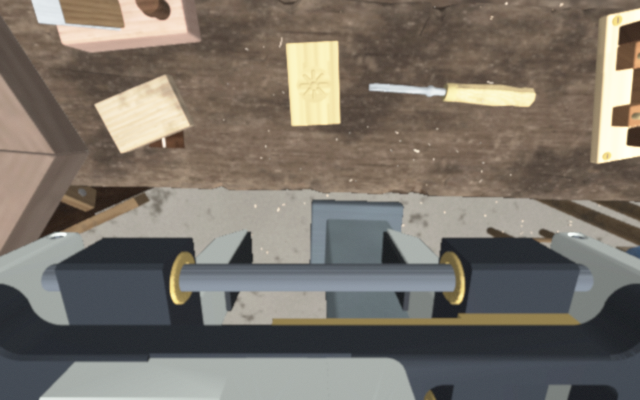

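The view shows the panel with corners (287,44), (338,42), (340,124) and (291,127), which puts its centre at about (525,171.5). That agrees with the top view to 1.5 mm. I'll descend and grip.

Request:
{"name": "step_arm", "arguments": {"xyz": [[0.9,-0.03,0.9],[0.9,-0.03,1],[0.9,-0.03,1],[0.9,-0.03,1],[0.9,-0.02,1],[0.86,-0.02,1],[0,0,1],[0,0,0]], "twist": [[0,0,-0.1],[0,0,0],[0,0,0],[0,0,0],[0,0,0],[0,0,0],[0,0,0],[0,0,0]], "jaw": [0.65,0.65,0.65,0.65,0.65,0.65,0.65,0.65]}}

```text
time_s: 5.0
ee_pos: [523.5, 169.3, 97.0]
orientation: [[0.999, 0.036, -0.006], [0.036, -0.999, -0.002], [-0.006, 0.001, -1.0]]
force: [0.0, 1.1, -0.3]
width: 75.6
grasp_force: 0.0
```

Request:
{"name": "step_arm", "arguments": {"xyz": [[0,0,0],[0,0,0.9],[0,0,0.9],[0,0,0.9],[0,0,0.9],[0,0,0.3],[0,0,0],[0,0,0]], "twist": [[0,0,0],[0,0,0],[0,0,0],[0,0,0],[0,0,0],[0,0,0],[0,0,0],[0,0,0]], "jaw": [0.65,0.65,0.65,0.65,0.65,0.65,0.65,0.65]}}

```text
time_s: 5.8
ee_pos: [525.8, 171.3, 23.0]
orientation: [[0.999, 0.038, 0.002], [0.038, -0.999, 0.0], [0.002, -0.0, -1.0]]
force: [0.2, -0.7, 0.7]
width: 76.2
grasp_force: 0.0
```

Request:
{"name": "step_arm", "arguments": {"xyz": [[0,0,0.47],[0,0,0],[0,0,0],[0,0,0],[0,0,0],[0,0,0],[0,0,0],[0,0,0]], "twist": [[0,0,0],[0,0,0],[0,0,0],[0,0,0],[0,0,0],[0,0,0],[0,0,0],[0,0,0]], "jaw": [0.65,0.65,0.2,0.2,0.2,0.2,0.2,0.2], "grip_force": 45}}

```text
time_s: 6.6
ee_pos: [525.1, 171.4, 12.4]
orientation: [[0.999, 0.038, 0.0], [0.038, -0.999, 0.0], [0.0, -0.0, -1.0]]
force: [0.8, 0.9, 1.5]
width: 59.4
grasp_force: 44.7
```

Request:
{"name": "step_arm", "arguments": {"xyz": [[0,0,-0.5],[0,0,-1],[0,0,-1],[0,0,-1],[0,0,-1],[-0.1,1,-1],[-0.1,1,-1],[-0.1,1,-1]], "twist": [[0,0,0],[0,0,0],[0,0,0],[0,0,0],[0,0,0],[0,0,0],[0,0,0],[0,0,0]], "jaw": [0.2,0.2,0.2,0.2,0.2,0.2,0.2,0.2]}}

```text
time_s: 7.4
ee_pos: [520.9, 110.6, 163.7]
orientation: [[0.999, 0.038, 0.0], [0.038, -0.999, -0.0], [0.0, 0.0, -1.0]]
force: [-0.1, 0.1, -1.1]
width: 59.4
grasp_force: 44.7
```

Request:
{"name": "step_arm", "arguments": {"xyz": [[-0.1,1,0],[-0.1,1,0],[-0.1,1,0],[-0.1,1,0],[-0.1,1,0],[-0.1,1,0],[-0.1,1,0],[-0.1,1,0]], "twist": [[0,0,0],[0,0,0],[0,0,0],[0,0,0],[0,0,0],[0,0,0],[0,0,0],[0,0,0]], "jaw": [0.2,0.2,0.2,0.2,0.2,0.2,0.2,0.2]}}

```text
time_s: 8.2
ee_pos: [511.1, -50.1, 162.9]
orientation: [[0.999, 0.038, 0.0], [0.038, -0.999, -0.0], [0.0, 0.0, -1.0]]
force: [0.4, 0.2, -0.8]
width: 59.5
grasp_force: 44.7
```

Request:
{"name": "step_arm", "arguments": {"xyz": [[-0.1,1,0],[-0.1,1,0],[-0.1,1,0],[-0.1,1,0],[-0.1,1,0],[-0.1,1,0],[-0.1,1,0],[-0.1,1,0]], "twist": [[0,0,0],[0,0,0],[0,0,0],[0,0,0],[0,0,0],[0,0,0],[0,0,0],[0,0,0]], "jaw": [0.2,0.2,0.2,0.2,0.2,0.2,0.2,0.2]}}

```text
time_s: 9.0
ee_pos: [501.1, -210.6, 162.9]
orientation: [[0.999, 0.038, 0.0], [0.038, -0.999, -0.0], [0.0, 0.0, -1.0]]
force: [0.3, -0.2, -1.6]
width: 59.4
grasp_force: 44.7
```

Request:
{"name": "step_arm", "arguments": {"xyz": [[0,0.5,0],[0,0,0],[0,0,0],[0,0,0]], "twist": [[0,0,-0.9],[0,0,-0.9],[0,0,-0.8],[0,0,0]], "jaw": [0.2,0.2,0.2,0.2]}}

```text
time_s: 9.4
ee_pos: [501.6, -219.9, 162.8]
orientation: [[0.976, 0.218, 0.0], [0.218, -0.976, -0.0], [-0.0, 0.0, -1.0]]
force: [0.5, 0.4, -0.6]
width: 59.6
grasp_force: 44.7
```

Request:
{"name": "step_arm", "arguments": {"xyz": [[0,0,0],[0,0,0],[0,0,0],[0,0,0],[0,0,0],[0,0,0],[0,0,0],[0,0,0]], "twist": [[0,-1,0],[0,-1,0],[0,-1,0],[0,-1,0],[0,-1,0],[0,-1,0],[0,-1,0],[0,0,0]], "jaw": [0.2,0.2,0.2,0.2,0.2,0.2,0.2,0.2]}}

```text
time_s: 10.2
ee_pos: [502.4, -219.1, 161.2]
orientation: [[0.861, 0.218, -0.46], [0.192, -0.976, -0.102], [-0.471, -0.0, -0.882]]
force: [-0.0, 0.2, -0.4]
width: 59.6
grasp_force: 44.7
```

```bash
cat >> h.py <<'E'
S=np.array([540.7,-224.7]);Y=np.radians(12.6)
JR=np.array([[np.cos(Y),-np.sin(Y),0],[np.sin(Y),np.cos(Y),0],[0,0,1]])
def pose():
    o=r.observe();P=JR.T@(o['ee_pos']-[*S,0]);T=JR.T@o['orientation'];return o,P,T
def report(tgt=None):
    o,P,T=pose();print('t',round(o['time_s'],2),'TCP jig',P.round(1),'pitch',np.degrees(np.arcsin(-T[2,0])).round(2),'yaw err',np.degrees(np.arctan2(T[1,0],T[0,0])).round(2),'roll',np.degrees(np.arcsin(T[2,1])).round(2))
    print(' F jig',(JR.T@o['force']).round(1),'w',o['width'].round(1),'g',o['grasp_force'].round(1))
    O=P+T@[0,0,12.4];print(' panel O',O.round(1),'far low',(O+46*T[:,0]).round(1),'far up',(O+46*T[:,0]-12*T[:,2]).round(1),'latch low',(O-46*T[:,0]).round(1))
    if tgt is not None: print(' move tool units',(T.T@(np.array(tgt)-P)/20).round(2))
E
python3 - <<'E'
from h import *
report([-46.4,0,96.7])
p=r.camera_params('wrist');cv2.imwrite('pics/w3.png',r.grab_frame('wrist'))
E
```

```text
t 10.2 TCP jig [-36.2  13.8 161.2] pitch 28.1 yaw err -0.01 roll -0.02Traceback (most recent call last):
  File "<stdin>", line 2, in <module>
  File "h.py", line 14, in report
    print(' F jig',(JR.T@o['force']).round(1),'w',o['width'].round(1),'g',o['grasp_force'].round(1))
                                                  ^^^^^^^^^^^^^^^^
AttributeError: 'float' object has no attribute 'round'
```

```bash
sed -i "s/o\['width'\].round(1)/round(o['width'],1)/;s/o\['grasp_force'\].round(1)/round(o['grasp_force'],1)/" h.py
python3 - <<'E'
from h import *
import pickle
report([-46.4,0,96.7])
p=r.camera_params('wrist');pickle.dump(p,open('w3.pkl','wb'));cv2.imwrite('pics/w3.png',r.grab_frame('wrist'))
W=lambda j:JR@np.array(j,float)+[*S,0]
for j in ([34,42,56.5],[34,-42,56.5],[32,36,41.5],[32,-36,41.5],[34,42,70],[34,-42,70]): print(j,proj('wrist',W(j),p).round(1))
o,P,T=pose()
for y in(30,-30):
  for q in ([46,y,12],[46,y,0]): print('panel',q,proj('wrist',W(P+T@[0,0,12.4]+T@[q[0],-q[1],-q[2]]),p).round(1))
E
```

```text
t 10.2 TCP jig [-36.2  13.8 161.2] pitch 28.1 yaw err -0.01 roll -0.02
 F jig [ 0.   0.2 -0.4] w 59.6 g 44.7
 panel O [-42.   13.8 150.3] far low [ -1.4  13.8 128.6] far up [  4.2  13.8 139.2] latch low [-82.6  13.9 172. ]
 move tool units [1.07 0.69 3.09]
[34, 42, 56.5] [271.7  52.2]
[34, -42, 56.5] [403.5  52.1]
[32, 36, 41.5] [283.3  48. ]
[32, -36, 41.5] [389.4  47.9]
[34, 42, 70] [269.3  59.7]
[34, -42, 70] [408.2  59.6]
panel [46, 30, 12] [256.7 170.6]
panel [46, 30, 0] [261.  166.6]
panel [46, -30, 12] [375.5 170.6]
panel [46, -30, 0] [371.3 166.6]
```

View pics/w3.png

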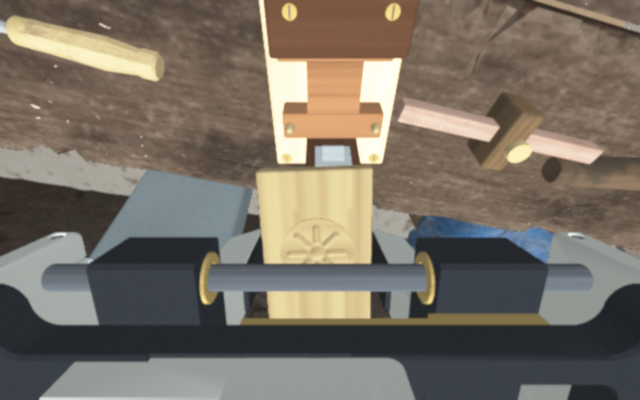

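The view shows the panel held straight, with its far edge at row 169 and columns 258–372. The cleat lip edge is at row ~57, as predicted. I'll move to the pre-insertion pose.

Request:
{"name": "step_arm", "arguments": {"xyz": [[0.27,0.17,0.77],[0.27,0.17,0.77],[0.27,0.17,0.77],[0.26,0.18,0.78],[0,0,0],[0,0,0]], "twist": [[0,0,0],[0,0,0],[0,0,0],[0,0,0],[0,0,0],[0,0,0]], "jaw": [0.2,0.2,0.2,0.2,0.2,0.2]}}

```text
time_s: 10.85
ee_pos: [494.8, -235.7, 98.5]
orientation: [[0.863, 0.217, -0.457], [0.191, -0.976, -0.102], [-0.468, 0.001, -0.884]]
force: [-0.8, -0.7, 0.2]
width: 59.6
grasp_force: 44.7
```

```bash
python3 - <<'E'
from h import *
import pickle
report([6.6,0,68.5])
p=r.camera_params('wrist');im=r.grab_frame('wrist');cv2.imwrite('pics/w4.png',cv2.resize(im[0:220,180:480],None,fx=2.6,fy=2.6,interpolation=cv2.INTER_CUBIC))
W=lambda j:JR@np.array(j,float)+[*S,0]
for j in ([34,42,56.5],[34,-42,56.5],[34,42,70],[34,-42,70],[-32,36,41.5],[-32,-36,41.5]): print(j,((proj('wrist',W(j),p)-[180,0])*2.6).round(0))
E
```

```text
t 10.85 TCP jig [-47.2  -0.7  98.5] pitch 27.93 yaw err -0.1 roll 0.03
 F jig [-0.9 -0.5  0.2] w 59.6 g 44.7
 panel O [-53.   -0.7  87.6] far low [-12.3  -0.8  66. ] far up [-6.7 -0.8 76.6] latch low [-93.6  -0.6 109.1]
 move tool units [ 3.08 -0.04  0.07]
[34, 42, 56.5] [110. 189.]
[34, -42, 56.5] [585. 188.]
[34, 42, 70] [ 91. 220.]
[34, -42, 70] [603. 219.]
[-32, 36, 41.5] [207. 435.]
[-32, -36, 41.5] [494. 434.]
```

View pics/w4.png

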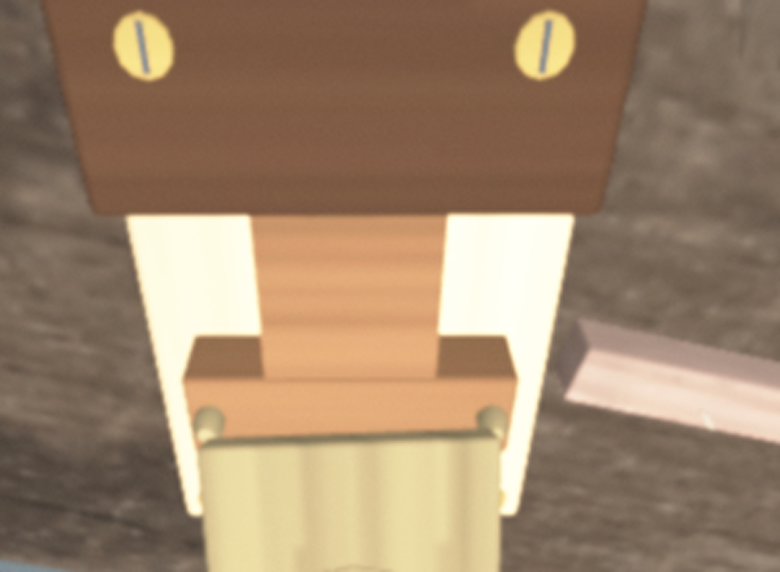

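The crop shows the lip edge at row 213, columns 95–600. The panel's far edge runs from (203,442) to (497,432), so the panel is yawed about 2° in the grip; laterally it is centred. I'll take out the yaw and slide in.

Request:
{"name": "step_arm", "arguments": {"xyz": [[0,0,0],[0.5,0,0],[0.5,0,0],[0.5,0,0],[0.4,0,0],[0.4,0,0],[0.2,0,0],[0,0,0]], "twist": [[0,0,0.43],[0,0,0],[0,0,0],[0,0,0],[0,0,0],[0,0,0],[0,0,0],[0,0,0]], "jaw": [0.2,0.2,0.2,0.2,0.2,0.2,0.2,0.2]}}

```text
time_s: 11.7
ee_pos: [538.6, -227.1, 73.7]
orientation: [[0.868, 0.192, -0.459], [0.163, -0.981, -0.102], [-0.47, 0.014, -0.883]]
force: [0.6, 0.2, 0.2]
width: 59.5
grasp_force: 44.7
```

```bash
python3 - <<'E'
from h import *
report([6.6,0,68.5])
E
```

```text
t 11.7 TCP jig [-2.6 -1.9 73.7] pitch 28.02 yaw err -1.94 roll 0.79
 F jig [0.6 0.1 0.2] w 59.5 g 44.7
 panel O [-8.4 -1.9 62.7] far low [32.2 -3.3 41.1] far up [37.8 -3.3 51.7] latch low [-49.   -0.5  84.3]
 move tool units [ 0.52 -0.11  0.01]
```

Request:
{"name": "step_arm", "arguments": {"xyz": [[0.12,-0.1,0],[0.12,0,0],[0.12,0,0],[0.1,0,0],[0,0,0]], "twist": [[0,0,0],[0,0,0],[0,0,0],[0,0,0],[0,0,0]], "jaw": [0.2,0.2,0.2,0.2,0.2]}}

```text
time_s: 12.2
ee_pos: [546.1, -223.9, 69.7]
orientation: [[0.868, 0.192, -0.458], [0.163, -0.981, -0.102], [-0.469, 0.014, -0.883]]
force: [0.5, 0.2, -1.4]
width: 59.4
grasp_force: 44.7
```

```bash
python3 - <<'E'
from h import *
report([6.6,0,68.5])
E
```

```text
t 12.2 TCP jig [ 5.4 -0.4 69.7] pitch 27.98 yaw err -1.98 roll 0.81
 F jig [ 0.5  0.1 -1.4] w 59.4 g 44.7
 panel O [-0.4 -0.4 58.8] far low [40.2 -1.8 37.2] far up [45.8 -1.8 47.8] latch low [-41.    1.   80.4]
 move tool units [ 0.08 -0.02  0.03]
```

Request:
{"name": "step_arm", "arguments": {"xyz": [[0.06,0,0.05],[0.05,0,0],[0.05,0,0],[0,0,0]], "twist": [[0,0,0],[0,0,0],[0,0,0],[0,0,0]], "jaw": [0.2,0.2,0.2,0.2]}}

```text
time_s: 12.6
ee_pos: [547.6, -223.6, 67.6]
orientation: [[0.867, 0.191, -0.46], [0.162, -0.981, -0.102], [-0.471, 0.014, -0.882]]
force: [-3.4, -0.6, 1.0]
width: 59.4
grasp_force: 44.7
```

```bash
python3 - <<'E'
from h import *
report()
E
```

```text
t 12.6 TCP jig [ 7.  -0.4 67.6] pitch 28.08 yaw err -1.99 roll 0.8
 F jig [-3.4  0.2  1. ] w 59.4 g 44.7
 panel O [ 1.2 -0.4 56.6] far low [41.7 -1.8 35. ] far up [47.4 -1.8 45.6] latch low [-39.4   1.   78.3]
```

The far end touches the back stop where expected, at upper corner x = 47.4. Next I'll work out the swing about the far end.

```bash
cat > swing.py <<'E'
from h import *
def tgt(th,zb=34.4,xu=46.2,y=0.0):
    s,c=np.sin(np.radians(th)),np.cos(np.radians(th)); E=np.array([xu-12*s,zb]); O=E-46*np.array([c,-s]); P=O+12.4*np.array([s,c]); return np.array([P[0],y,P[1]])
def plan(ths,**k):
    o,P,T=pose(); th=np.degrees(np.arcsin(-T[2,0]))
    for t in ths:
        g=tgt(t,**k); s,c=np.sin(np.radians(th)),np.cos(np.radians(th)); d=g-P
        print(round(t,1),'xyz',[round(v/20,2) for v in (d[0]*c-d[2]*s,-d[1],-d[0]*s-d[2]*c)],'twist y',round((th-t)/4,2)); P,th=g,t
E
python3 -c "
from swing import *
plan([26,24,22,20,18,16,14,12,10,8,6,4,2,0])"
```

```text
26 xyz [np.float64(-0.04), np.float64(-0.02), np.float64(0.13)] twist y 0.52
24 xyz [np.float64(-0.0), np.float64(-0.0), np.float64(0.07)] twist y 0.5
22 xyz [np.float64(-0.0), np.float64(-0.0), np.float64(0.07)] twist y 0.5
20 xyz [np.float64(-0.0), np.float64(-0.0), np.float64(0.07)] twist y 0.5
18 xyz [np.float64(-0.0), np.float64(-0.0), np.float64(0.07)] twist y 0.5
16 xyz [np.float64(-0.0), np.float64(-0.0), np.float64(0.07)] twist y 0.5
14 xyz [np.float64(-0.0), np.float64(-0.0), np.float64(0.08)] twist y 0.5
12 xyz [np.float64(-0.0), np.float64(-0.0), np.float64(0.08)] twist y 0.5
10 xyz [np.float64(-0.0), np.float64(-0.0), np.float64(0.08)] twist y 0.5
8 xyz [np.float64(0.0), np.float64(-0.0), np.float64(0.08)] twist y 0.5
6 xyz [np.float64(0.0), np.float64(-0.0), np.float64(0.08)] twist y 0.5
4 xyz [np.float64(0.0), np.float64(-0.0), np.float64(0.08)] twist y 0.5
2 xyz [np.float64(0.0), np.float64(-0.0), np.float64(0.08)] twist y 0.5
0 xyz [np.float64(0.0), np.float64(-0.0), np.float64(0.08)] twist y 0.5
```

Request:
{"name": "step_arm", "arguments": {"xyz": [[-0.04,-0.02,0.13],[0,0,0.07],[0,0,0.07],[0,0,0.07],[0,0,0.07],[0,0,0.07],[0,0,0]], "twist": [[0.015,0.5,0],[0.015,0.5,0],[0.015,0.5,0],[0.015,0.5,0],[0.015,0.5,0],[0.015,0.5,0],[0,0,0]], "jaw": [0.2,0.2,0.2,0.2,0.2,0.2,0.2]}}

```text
time_s: 13.3
ee_pos: [543.4, -224.3, 59.5]
orientation: [[0.945, 0.189, -0.268], [0.179, -0.982, -0.06], [-0.274, 0.009, -0.962]]
force: [-0.3, -0.6, -0.8]
width: 59.5
grasp_force: 44.7
```

```bash
python3 -c "
from swing import *
report();plan([14,12,10])"
```

```text
t 13.3 TCP jig [ 2.7 -0.2 59.5] pitch 15.93 yaw err -1.87 roll 0.49
 F jig [-0.4 -0.5 -0.8] w 59.5 g 44.7
 panel O [-0.7 -0.2 47.6] far low [43.5 -1.7 34.9] far up [46.8 -1.7 46.5] latch low [-44.9   1.2  60.2]
14 xyz [np.float64(-0.03), np.float64(-0.01), np.float64(0.11)] twist y 0.48
12 xyz [np.float64(-0.0), np.float64(-0.0), np.float64(0.08)] twist y 0.5
10 xyz [np.float64(-0.0), np.float64(-0.0), np.float64(0.08)] twist y 0.5
```

Request:
{"name": "step_arm", "arguments": {"xyz": [[-0.03,-0.01,0.1],[0,0,0.08],[0,0,0.08],[0,0,0]], "twist": [[0.015,0.5,0],[0.015,0.5,0],[0.015,0.5,0],[0,0,0]], "jaw": [0.2,0.2,0.2,0.2], "grip_force": 60}}

```text
time_s: 13.7
ee_pos: [542.7, -224.5, 55.2]
orientation: [[0.968, 0.188, -0.167], [0.184, -0.982, -0.039], [-0.171, 0.007, -0.985]]
force: [1.2, 0.9, 2.7]
width: 59.6
grasp_force: 59.7
```

```bash
python3 -c "
from swing import *
report();plan([8,6,4])"
```

```text
t 13.7 TCP jig [ 1.9 -0.3 55.2] pitch 9.86 yaw err -1.81 roll 0.37
 F jig [1.3 0.6 2.7] w 59.6 g 59.7
 panel O [-0.2 -0.3 43. ] far low [45.1 -1.7 35.1] far up [47.2 -1.7 46.9] latch low [-45.5   1.2  50.8]
8 xyz [np.float64(-0.04), np.float64(-0.01), np.float64(0.11)] twist y 0.46
6 xyz [np.float64(0.0), np.float64(-0.0), np.float64(0.08)] twist y 0.5
4 xyz [np.float64(0.0), np.float64(-0.0), np.float64(0.08)] twist y 0.5
```

Request:
{"name": "step_arm", "arguments": {"xyz": [[-0.02,-0.01,0.1],[0,0,0.08],[0,0,0.08],[0,0,0]], "twist": [[0.015,0.5,0],[0.015,0.5,0],[0.015,0.5,0],[0,0,0]], "jaw": [0.2,0.2,0.2,0.2]}}

```text
time_s: 14.1
ee_pos: [541.5, -224.6, 49.5]
orientation: [[0.98, 0.188, -0.066], [0.187, -0.982, -0.016], [-0.068, 0.003, -0.998]]
force: [3.5, -0.3, 0.1]
width: 59.2
grasp_force: 59.7
```

```bash
python3 -c "
from swing import *
report();print(r.observe()['ft_torque']);plan([2,0])"
```

```text
t 14.1 TCP jig [ 0.8 -0.1 49.5] pitch 3.91 yaw err -1.78 roll 0.17
 F jig [ 3.3 -1.   0.1] w 59.2 g 59.7
 panel O [-0.1 -0.1 37.1] far low [45.8 -1.5 34. ] far up [46.6 -1.5 46. ] latch low [-45.9   1.4  40.3]
[ 0.03295984 -0.65555791  0.07868178]
2 xyz [np.float64(-0.02), np.float64(-0.0), np.float64(0.06)] twist y 0.48
0 xyz [np.float64(0.0), np.float64(-0.0), np.float64(0.08)] twist y 0.5
```

Request:
{"name": "step_arm", "arguments": {"xyz": [[-0.02,0,0.07],[0,0,0.08],[0,0,0.03],[0,0,0]], "twist": [[0.015,0.5,0],[0.015,0.5,0],[0,0.1,0],[0,0,0]], "jaw": [0.2,0.2,0.2,0.2]}}

```text
time_s: 14.5
ee_pos: [540.8, -224.4, 46.5]
orientation: [[0.982, 0.189, 0.007], [0.189, -0.982, 0.001], [0.007, 0.001, -1.0]]
force: [-0.4, 1.7, 7.2]
width: 59.0
grasp_force: 59.7
```

```bash
python3 -c "
from swing import *
report();print(r.observe()['ft_torque'])"
```

```text
t 14.5 TCP jig [ 0.2  0.3 46.5] pitch -0.4 yaw err -1.73 roll 0.03
 F jig [-0.1  1.8  7.2] w 59.0 g 59.7
 panel O [ 0.3  0.3 34.1] far low [46.3 -1.1 34.4] far up [46.2 -1.1 46.4] latch low [-45.7   1.6  33.7]
[0.22682552 0.11318396 0.0499361 ]
```

Request:
{"name": "step_arm", "arguments": {"xyz": [[0,0,0.05],[0,0,0.03],[0,0,0],[0,0,0]], "twist": [[0,0.15,0],[0,0.1,0],[0,0,0],[0,0,0]], "jaw": [0.2,0.2,0.2,0.2]}}

```text
time_s: 14.9
ee_pos: [540.8, -224.4, 46.4]
orientation: [[0.982, 0.189, 0.024], [0.189, -0.982, 0.004], [0.024, 0.001, -1.0]]
force: [-4.9, 2.6, 18.8]
width: 59.3
grasp_force: 59.7
```

```bash
python3 - <<'E'
from swing import *
report();print(r.observe()['ft_torque'])
im=r.grab_frame('wrist');cv2.imwrite('pics/w5.png',im)
p=r.camera_params('wrist');print((JR.T@(-p['R'].T@p['t']-[*S,0])).round(0))
E
```

```text
t 14.9 TCP jig [ 0.1  0.3 46.4] pitch -1.38 yaw err -1.7 roll 0.05
 F jig [-4.2  3.6 18.8] w 59.3 g 59.7
 panel O [ 0.4  0.2 34. ] far low [46.4 -1.1 35.1] far up [46.1 -1.1 47.1] latch low [-45.5   1.6  32.9]
[ 0.46205912  1.17329966 -0.04536247]
[ 69.  -2. 196.]
```

Request:
{"name": "step_arm", "arguments": {"xyz": [[0,0,-0.08],[0,0,-0.05],[0,0,-0.05],[0,0,-0.05],[0,0,0]], "twist": [[0,-0.35,0],[0,-0.25,0],[0,-0.25,0],[0,-0.15,0],[0,0,0]], "jaw": [0.2,0.2,0.2,0.2,0.2]}}

```text
time_s: 15.45
ee_pos: [540.5, -224.2, 47.8]
orientation: [[0.981, 0.189, -0.045], [0.189, -0.982, -0.008], [-0.046, -0.0, -0.999]]
force: [2.4, -0.5, -3.7]
width: 59.6
grasp_force: 59.7
```

```bash
python3 -c "
from swing import *
report();print(r.observe()['ft_torque'])"
```

```text
t 15.45 TCP jig [-0.1  0.5 47.8] pitch 2.63 yaw err -1.72 roll -0.01
 F jig [ 2.3 -1.1 -3.7] w 59.6 g 59.7
 panel O [-0.6  0.5 35.4] far low [45.3 -0.8 33.3] far up [45.9 -0.9 45.3] latch low [-46.6   1.9  37.6]
[ 0.01256333 -0.63043734 -0.00290506]
```

Request:
{"name": "step_arm", "arguments": {"xyz": [[0,0,-0.06],[0,0,-0.06],[0,0,0],[0,0,0]], "twist": [[0,-0.15,0],[0,-0.1,0],[0,0,0],[0,0,0]], "jaw": [0.2,0.2,0.2,0.2]}}

```text
time_s: 15.85
ee_pos: [539.9, -224.4, 49.3]
orientation: [[0.98, 0.188, -0.063], [0.188, -0.982, -0.011], [-0.064, -0.001, -0.998]]
force: [4.5, -3.7, -16.9]
width: 59.2
grasp_force: 59.9
```

```bash
python3 -c "
from swing import *
report();print(r.observe()['ft_torque'])"
```

```text
t 15.85 TCP jig [-0.7  0.5 49.3] pitch 3.68 yaw err -1.74 roll -0.05
 F jig [  3.5  -4.6 -16.9] w 59.2 g 59.9
 panel O [-1.5  0.5 37. ] far low [44.4 -0.9 34. ] far up [45.1 -0.9 46. ] latch low [-47.4   1.9  39.9]
[-0.32005156 -1.30225657  0.30192222]
```

The tug holds at about 17 N with the panel end up only about 2.5 mm, so the bolt has caught it. I'll lower and press it flat.

Request:
{"name": "step_arm", "arguments": {"xyz": [[0,0,0.08],[0,0,0.07],[0,0,0.06],[0,0,0.05],[0,0,0]], "twist": [[0,0.25,0],[0,0.25,0],[0,0.25,0],[0,0.25,0],[0,0,0]], "jaw": [0.2,0.2,0.2,0.2,0.2]}}

```text
time_s: 16.35
ee_pos: [539.8, -224.5, 47.2]
orientation: [[0.982, 0.188, 0.009], [0.188, -0.982, 0.001], [0.009, 0.0, -1.0]]
force: [-2.5, 1.3, 5.7]
width: 59.4
grasp_force: 59.9
```

```bash
python3 -c "
from swing import *
report();print(r.observe()['ft_torque'])"
```

```text
t 16.35 TCP jig [-0.8  0.4 47.2] pitch -0.5 yaw err -1.78 roll 0.02
 F jig [-2.1  1.8  5.7] w 59.4 g 59.9
 panel O [-0.7  0.4 34.8] far low [45.2 -1.  35.2] far up [45.1 -1.  47.2] latch low [-46.7   1.9  34.4]
[ 2.49122750e-01  6.26787665e-01 -1.55300680e-04]
```

Request:
{"name": "step_arm", "arguments": {"xyz": [[0,0,0.02],[0,0,0],[0,0,0],[0,0,0],[0,0,-0.3],[0,0,-0.8],[0,0,-1],[0,0,-1]], "twist": [[0,0,0],[0,0,0],[0,0,0],[0,0,0],[0,0,0],[0,0,0],[0,0,0],[0,0,0]], "jaw": [0.2,0.65,0.65,0.65,0.65,0.65,0.65,0.65]}}

```text
time_s: 17.15
ee_pos: [539.6, -224.4, 108.2]
orientation: [[0.982, 0.188, 0.007], [0.188, -0.982, 0.001], [0.007, -0.0, -1.0]]
force: [-0.1, 0.6, -0.2]
width: 75.8
grasp_force: 0.0
```

Request:
{"name": "step_arm", "arguments": {"xyz": [[-0.5,0,-1],[-1,0,-1],[-1,0,-1],[-1,0,-1],[-1,0,-1],[-1,0,-1],[0,0,0],[0,0,0]], "twist": [[0,0,0],[0,0,0],[0,0,0],[0,0,0],[0,0,0],[0,0,0],[0,0,0],[0,0,0]], "jaw": [0.65,0.65,0.65,0.65,0.65,0.65,0.65,0.65]}}

```text
time_s: 17.95
ee_pos: [431.0, -245.5, 226.9]
orientation: [[0.982, 0.187, 0.008], [0.187, -0.982, 0.001], [0.008, 0.001, -1.0]]
force: [0.1, 0.5, -0.5]
width: 76.1
grasp_force: 0.0
```

```bash
python3 - <<'E'
from swing import *
report()
p=r.camera_params('wrist');im=r.grab_frame('wrist')
W=lambda j:JR@np.array(j,float)+[*S,0]
u=proj('wrist',W([0,0,46]),p);x,y=int(max(u[0]-100,0)),int(max(u[1]-75,0))
cv2.imwrite('pics/w6.png',cv2.resize(im[y:y+150,x:x+200],None,fx=4,fy=4,interpolation=cv2.INTER_CUBIC)[:600,:800])
for j in ([-46,30,46],[-46,-30,46],[-46,0,46],[-41,9,48.5],[-41,-9,48.5],[34,0,56.5]): print(j,((proj('wrist',W(j),p)-[x,y])*4).round(0))
E
```

```text
t 17.95 TCP jig [-111.5    3.6  226.9] pitch -0.48 yaw err -1.79 roll 0.06
 F jig [ 0.2  0.5 -0.5] w 76.1 g 0.0
 panel O [-111.4    3.6  214.5] far low [-65.5   2.2 214.9] far up [-65.6   2.2 226.9] latch low [-157.4    5.1  214.2]
[-46, 30, 46] [295. 486.]
[-46, -30, 46] [517. 479.]
[-46, 0, 46] [406. 483.]
[-41, 9, 48.5] [372. 465.]
[-41, -9, 48.5] [439. 462.]
[34, 0, 56.5] [396. 145.]
```

View pics/w6.png

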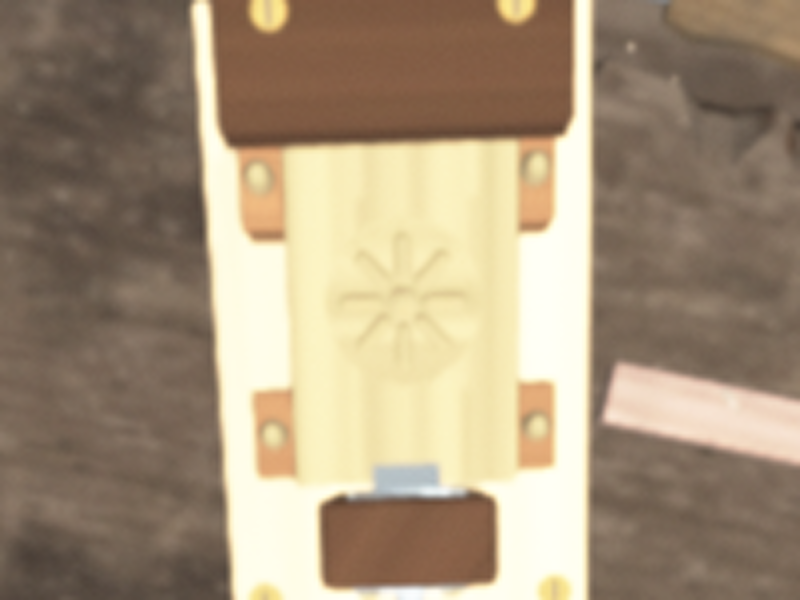

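The view shows the panel flat between the pins, tucked under the lip. The bolt nose tip, at (406,465), lies over the panel end at row 484, exactly where a fully-out bolt is predicted. The gripper is clear, so I'm handing in.

```bash
python3 -c "
from bench import r
print(r.finish_job())"
```

```text
the job is handed in; nothing more can be done
None
```

The panel is flat in the jig, rosette up, with one end under the cleat and the bolt snapped over the other; it held against a tug of about 17 N, no bystander tool was touched as far as the forces and views show, and I handed the job in at about 18 s.

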